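# Slide the standing drill core up to the microscope and take its picture

### The arm

A 7-joint arm with a two-finger parallel gripper is mounted at the origin on the work surface. World frame = base frame: x ahead of the robot, y to its left, z up, the work surface at z = 0. Lengths are in m, angles in rad, forces in N, time in s.
With the tool pointing down it reaches from about 0.425 to 0.925 m from the base axis. Payload 6.8 kg.
Tool frame: the origin (TCP) lies on the centre line of the jaws, within the pads' length; the fingertips stand 8 mm ahead of it and the grasp point (between the pads) lies 11 mm behind it (bot.tips_ahead is the distance from the TCP to the fingertips, in m); z points along the fingers, y is the line along which they close (so a half turn about z gives the same grasp; the last joint's range is limited). The gripper opens to 85 mm and grips with 20 to 120 N. Pads are 22 mm wide; open, the fingers measure 114 mm over their backs; the gripper's body (76 mm by 85 mm) begins 54 mm behind the grasp point. The pads swing forward as they close: fully open they stand 13 mm farther back than shut.
Start: joints at [-1.335, 0.477, 0.022, 1.555, -0.011, 1.109, -0.083], TCP at [0.228, 0.636, 0.239] pointing down, gripper open.
Joint ranges: [-2.96, 2.96], [-0.34, 2.1], [-1.41, 1.46], [0.24, 2.44], [-1.37, 4.51], [0.17, 1.92], [-2.96, 2.96]. Speed limits (rad/s): [2.39, 2.39, 3.14, 3.14, 3.14, 3.14, 3.14].

### API

Orientations are given as a unit quaternion [w, x, y, z].
In Python, from station import bot gives the robot as it stands.
- The arm moves only by the tool send_rows, never from a script. Its argument "deltas" is text: rows parted by semicolons, each of 4 numbers parted by spaces: the shift along the tool's x, y, z in m, then the turn about the tool's z in degrees. In form: x y z spin; .... A call has 1 to 5 rows; each row is the pose to reach, as a shift and turn from the pose commanded when the call began, along the tool's axes at that moment; what a row does not reach only later rows make up. A row lasts 1/10 s, in which the tool goes at most 50 mm and 8.59 degrees, less where a joint would pass 70% of its speed; a pose out of reach is approached as far as the arm can. A call with a gripper value outside its range is refused whole. "claw" is the opening, from 0 (shut) to 1 (fully open), set as the call begins (left out, the last holds). The fingers move at their own pace and stop on an object; "force" is the grip in N (left out, the last holds). Time passes only in rows, so rows that repeat a pose let the fingers close. It gives the time, the measured TCP pose, the force, the opening and the grip force at its end, in the units of the state.
- bot.get_obs(): the state, without advancing time (a new reading comes with each control period).
- bot.read_camera(name): name is "scene" or "side" or "wrist"; returns a dict with "img" (420x560x3 uint8, red, green, blue), "depth" (420x560 float32, m along the optical axis (not along the pixel's ray), 0 where there is no reading), "fx", "fy", "cx", "cy" (pixels), "camera_from_world" (4x4, takes a point from world to camera coordinates). Camera axes: x right, y up, looking along -z (the intrinsics and any distortion apply to the point x, -y, -z); pixel columns grow to the right and rows downward; lengths in m; the calibration is good to about 2 mm. A picture is of the moment at which its call begins.
- bot.hand_in(): hands the job in; it is judged then, once.
Trained networks look in a picture, given as the dict that the camera call returned (one of the last four; its "shot" number tells which), for a name from the list of things; names that differ only in an ending like _2 or _b are one class to them, and where a whole thing is asked for, a point or a joint stands for the part that bears it (a point fixed in the world has none). Each returns a list of dicts, best first, with "confidence" (0 to 1); they miss things now and then, are a little off and sometimes report something else, mostly with a low value. They report only what shows in the picture. A call takes as long as a camera call. They do not tell look-alikes from the thing itself.
- bot.masks_of(picture, query): "mask" (420x560 bool, what is visible of it).
- bot.landmark_of(picture, query): "xyz" ([x, y, z] in m, in world coordinates, good to about 4 mm: a listed point, or the origin of a listed thing).
The state is a dict: "t": time; "q": joint angles; "joint_vel": joint speeds; "joint_torque": joint torques, N m; "eef_pos": TCP position; "tool_rot": TCP orientation; "contact_force": force on the tool from outside, world axes, zero at the start; "torque": the same for the moment, N m; "gripper_width": opening from 0.0 (shut) to 1.0 (fully open); "grasp_force": force on a finger pad.
Only numpy, scipy, OpenCV 4.12 (cv2) and the standard library are available. Lean on these libraries where they do the work, as an engineer would, in place of code of your own. Each camera call takes 0.05 s, during which the arm holds its last target. There are 200 camera calls.

### The job

With the fingertips low on its body, gently slide the tall drill core across the table until it stands upright with its side right up against the middle of the microscope's nose: push it only, never pinch, lift or tip it, and do not shove the microscope. Leave it standing there untouched, then press the shutter button right down and let it go, so that the picture is taken. Leave the short drill core, the pale calcite lump and the geode where they are.

Things in the scene. Friction and masses are not known exactly. Their poses are not given: they have to be found in the camera images.
- tall_core: The tall drill core: a smooth grey granite cylinder with darker and paler bands, standing on end, 48 mm in diameter, 160 mm tall, 0.65 to 0.9 kg. Friction on the table 0.5 to 0.7: it slides when pushed below about 30 mm above the table and tips when pushed much higher. Origin at the centre of its underside, z up along its axis.
- short_core: The short drill core of the same rock: a standing cylinder 48 mm in diameter and 80 mm tall, about 0.4 kg. Not to be disturbed. It and the tall core stand to the robot's right of the microscope's nose, one nearer to the robot and one farther off, either way round. Origin at the centre of its underside.
- scope: USB microscope on a stand, fixed to the table: steel base plate 160 x 110 x 10 mm, post 16 mm thick and 200 mm tall at the rear, an arm holding a black barrel 33 mm thick level, its axis 85 mm up. Origin at the centre of the base's underside, z up; the barrel lies along x over the base's middle line and looks to -x (the robot's right, within 15 degrees). Its nose overhangs the base by 35 mm.
- scope_nose (a point): Centre of the flat front face of the microscope's clear nose cap: a rigid upright disc 26 mm in diameter, its centre 85 mm above the table, 115 mm from the stand's origin. Axes as the stand's: x points into the barrel, so the core's place is on the -x side; y is level and sideways, z up.
- shutter_top (a point): The centre of the top face of the button of the wireless shutter remote: a grey round puck fixed to the table, 50 mm in diameter and 12 mm high, with a round black button 34 mm in diameter on it, its top 21 mm above the table. z up; it is pressed straight down.
- shutter (a joint): Travel of the shutter button: 0 m up, 0.005 m fully down, where its spring pushes back with about 4 N.
- calcite: A loose pale lump of calcite about 75 x 60 x 52 mm, 0.33 kg, near the robot. Not to be disturbed. Origin at the middle of its underside.
- geode: A loose dark half geode about 110 x 90 x 50 mm with purple crystals on top, 0.55 kg, beyond the work. Not to be disturbed. Origin at the middle of its underside.
Mind the look-alikes: they are no part of the job. Leave any blue or red look-alike of the scope alone.

How it is judged:
By the outcome, as a careful person would: the job done as asked, in the order asked, and still so for the second after the job is handed in, with the robot touching nothing.
It also fails if it takes over 72 s, if anything falls off the work surface, if the arm or the gripper's body presses on something with over 40 N, if the wrist force passes 120 N, or if a joint passes its speed limit or range.

## Working session

There is one attempt and no reset: what is moved stays moved. The work goes in short steps, Python scripts to look and compute and a tool call to move; the robot and the scene stay as the last step left them, time stands still between calls to the robot, and variables do not carry over. Pictures are saved under pics/ and viewed, at most 10 in all, crops included, and the job is handed in when it is done.

Besides the shell and the picture viewer there is one more tool, called after ">>>" as name(argument=value, ...) on one line, values as JSON. send_rows: Moves the arm, as the interface text tells. Its arguments: {"type":"object","properties":{"deltas":{"type":"string"},"claw":{"type":"number"},"force":{"type":"number"}},"required":["deltas"]}

```bash
mkdir -p pics
cat > h.py <<'E'
from station import bot
import numpy as np, cv2
np.set_printoptions(precision=4,suppress=True)
def save(p,n): cv2.imwrite(f'pics/{n}.png',cv2.cvtColor(p['img'],cv2.COLOR_RGB2BGR))
def world(p,mask=None):
    d=p['depth'];v,u=np.nonzero((d>0)&(mask if mask is not None else d>0));z=d[v,u]
    c=np.stack([(u-p['cx'])/p['fx']*z,-(v-p['cy'])/p['fy']*z,-z,np.ones_like(z)])
    return (np.linalg.inv(p['camera_from_world'])@c)[:3].T
E
python3 - <<'E'
from h import *
s=bot.get_obs();print(s)
ims=[]
for n in('scene','side'):
    p=bot.read_camera(n);ims.append(p['img'])
    for q in('tall_core','short_core','scope','scope_nose','shutter_top','calcite','geode'):
        print(n,q,[(np.array(r['xyz']),round(r['confidence'],2)) for r in bot.landmark_of(p,q)][:3])
    for q in('tall_core','short_core'):
        for r in bot.masks_of(p,q)[:2]:
            w=world(p,r['mask']);v,u=np.nonzero(r['mask']);print(n,q,'mask',round(r['confidence'],2),'uv',u.mean(),v.mean(),'lo',np.percentile(w,2,0),'hi',np.percentile(w,98,0))
    save(p,n+'0')
E
```

```text
{'t': 0.0, 'q': array([-1.3351,  0.4778,  0.0223,  1.5565, -0.0115,  1.1093, -0.0831]), 'joint_vel': array([ 0.0001, -0.0001,  0.0003, -0.0016, -0.0012, -0.0001,  0.0006]), 'joint_torque': array([ -0.0001, -59.6461,   1.6081, -28.119 ,   0.0125,   0.0096,
        -0.    ]), 'eef_pos': array([0.2273, 0.6349, 0.2383]), 'tool_rot': array([-0.0001,  0.1711,  0.9853, -0.0009]), 'contact_force': array([ 0.3478, -0.2499, -0.4868]), 'torque': array([ 0.0644,  0.0123, -0.0144]), 'grasp_force': 0.0, 'gripper_width': 0.997967671467832}
scene tall_core [(array([ 0.4559, -0.1442,  0.0028]), 0.78)]
scene short_core [(array([ 0.5855, -0.2091, -0.0006]), 0.73)]
scene scope [(array([0.7768, 0.2008, 0.0006]), 0.97), (array([ 0.767 , -0.233 ,  0.0006]), 0.79), (array([0.5699, 0.2588, 0.0017]), 0.55)]
scene scope_nose [(array([0.5861, 0.1474, 0.081 ]), 0.96), (array([0.7764, 0.0889, 0.0867]), 0.69), (array([ 0.7799, -0.3542,  0.082 ]), 0.6)]
scene shutter_top [(array([ 0.38  , -0.2974,  0.0235]), 0.48)]
scene calcite [(array([0.3764, 0.0874, 0.0008]), 0.8)]
scene geode [(array([ 0.7863, -0.0225,  0.001 
[... 486 characters left out ...]
[ 0.7755,  0.1991, -0.0015]), 0.57)]
side scope_nose [(array([ 0.7824, -0.3517,  0.0883]), 0.86), (array([0.5804, 0.144 , 0.0855]), 0.72), (array([0.7802, 0.0829, 0.0875]), 0.58)]
side shutter_top [(array([ 0.3774, -0.2876,  0.021 ]), 0.83)]
side calcite [(array([ 0.372 ,  0.0976, -0.002 ]), 0.75)]
side geode [(array([ 0.79  , -0.0208,  0.0048]), 0.89)]
side tall_core mask 0.92 uv 230.67920792079207 252.05742574257425 lo [ 0.4322 -0.1705  0.0061] hi [ 0.4759 -0.1292  0.1609]
side short_core mask 0.89 uv 310.129203539823 272.7929203539823 lo [ 0.5623 -0.2294  0.0041] hi [ 0.6051 -0.1872  0.0815]
side short_core mask 0.52 uv 228.8744 138.2592 lo [0.5197 0.1476 0.0052] hi [0.6212 0.3263 0.1846]
```

View pics/scene0.png

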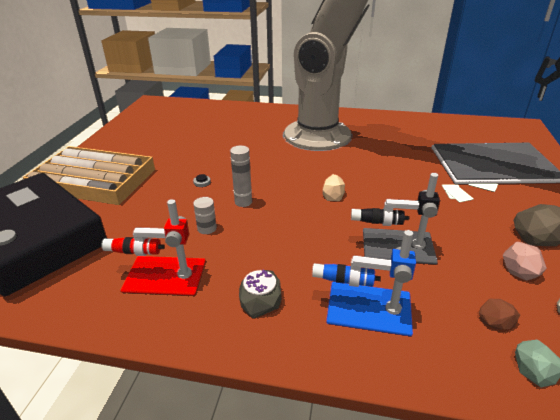

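View pics/side0.png

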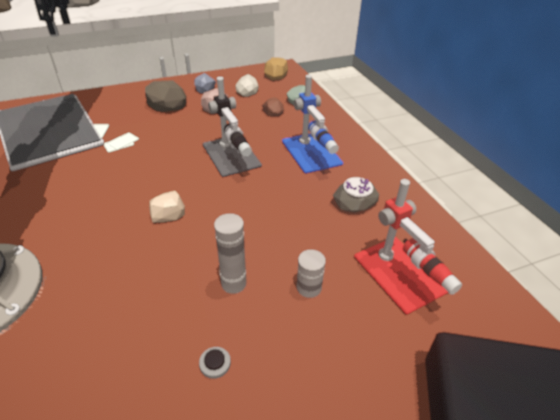

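The grey/black scope is the real one: scene view about (400,220), side view about (230,135). The red and blue ones are look-alikes. The tall core is nearer the robot (scene 241,175), and the short core is farther off (204,215). The shutter is at (202,180). Next I'll refine the nose, core and scope axis from the depth data.

```bash
cat >> h.py <<'E'
def rows(*targets):
    "targets: (x,y,z,world yaw deg of tool y) -> shifts in present tool axes"
    s=bot.get_obs();w,a,b,c=s['tool_rot'];from scipy.spatial.transform import Rotation as R
    M=R.from_quat([a,b,c,w]).as_matrix();yaw=np.degrees(np.arctan2(M[1,1],M[0,1]))
    print('tcp',s['eef_pos'],'yaw',round(yaw,2),'t',s['t'])
    for t in targets:
        print(t,'->',M.T@(np.array(t[:3])-s['eef_pos']),'spin',round(-((t[3]-yaw+180)%360-180),2))
def circ(p,w,zlo,zhi,r=.024):
    "axis of upright cylinder of radius r fitted to points in height band"
    from scipy.optimize import least_squares
    q=w[(w[:,2]>zlo)&(w[:,2]<zhi)][:,:2]
    cam=np.linalg.inv(p['camera_from_world'])[:2,3]
    m=np.median(q,0);d=(m-cam)/np.linalg.norm(m-cam)
    f=least_squares(lambda c:np.linalg.norm(q-c,axis=1)-r,m+d*r*.7,loss='soft_l1',f_scale=.002)
    return f.x,len(q)
E
python3 - <<'E'
from h import *
print('tips',bot.tips_ahead)
for n in('scene','side'):
    p=bot.read_camera(n)
    for q,h in(('tall_core',.16),('short_core',.08)):
        r=bot.masks_of(p,q)
        if r:
            w=world(p,r[0]['mask']);t=w[w[:,2]>h-.004]
            print(n,q,'cyl',circ(p,w,.02,h-.015),'top mid',(np.percentile(t[:,:2],3,0)+np.percentile(t[:,:2],97,0))/2)
    for r in bot.masks_of(p,'scope'):
        w=world(p,r['mask']);m=np.median(w,0)
        if abs(m[0]-.57)<.06 and abs(m[1]-.23)<.06:
            b=w[(w[:,2]>.004)&(w[:,2]<.014)][:,:2].astype(np.float32)
            print(n,'base rect',cv2.minAreaRect(b*1000))
            k=w[(w[:,2]>.085)&(w[:,2]<.105)&(w[:,1]<.2)];i=k[:,1]<k[:,1].min()+.03
            print('barrel top pts',len(k),'ymin',np.percentile(k[:,1],1),k[:,1].min(),'zmax',k[:,2].max(),'line',cv2.fitLine(k[:,:2].astype(np.float32),cv2.DIST_HUBER,0,.01,.01).ravel())
    r=bot.masks_of(p,'shutter_top')
    if r: w=world(p,r[0]['mask']);print(n,'shutter',(np.percentile(w,2,0)+np.percentile(w,98,0))/2,np.percentile(w,98,0))
rows((.46,.25,.27,90),(.456,-.26,.27,90))
E
```

```text
tips 0.008
scene tall_core cyl (array([ 0.4561, -0.1455]), 750) top mid [ 0.46   -0.1446]
scene short_core cyl (array([ 0.587 , -0.2047]), 287) top mid [ 0.5886 -0.2023]
scene base rect ((574.5436401367188, 261.5835876464844), (115.66901397705078, 159.4438018798828), 4.123793125152588)
barrel top pts 244 ymin 0.14832005389770772 0.14777910418872603 zmax 0.10373975187621143 line [0.0917 0.9958 0.5884 0.173 ]
side tall_core cyl (array([ 0.4557, -0.1457]), 1254) top mid [ 0.4551 -0.1475]
side short_core cyl (array([ 0.5863, -0.2049]), 412) top mid [ 0.5846 -0.2065]
side base rect ((571.682373046875, 260.15191650390625), (110.2371826171875, 162.81976318359375), 4.132960796356201)
barrel top pts 227 ymin 0.14486601389941078 0.1426481319400722 zmax 0.10378183760135551 line [ 0.2839 -0.9588  0.5753  0.1635]
side shutter [ 0.3793 -0.2933  0.0184] [ 0.3935 -0.2782  0.0226]
tcp [0.2275 0.6355 0.2393] yaw 70.3 t 1.5
(0.46, 0.25, 0.27, 90) -> [-0.3488 -0.2846 -0.0307] spin -19.7
(0.456, -0.26, 0.27, 90) -> [-0.517  -0.7661 -0.0307] spin -19.7
```

>>> send_rows(deltas="-0.035 -0.029 -0.01 0; -0.07 -0.057 -0.02 0; -0.105 -0.086 -0.03 0; -0.14 -0.114 -0.03 0; -0.175 -0.142 -0.03 0", claw=1)

```text
t: 2.0
eef_pos: [0.3453, 0.4414, 0.27]
tool_rot: [0.0, 0.171, 0.985, 0.001]
contact_force: [1.0, 0.3, 0.1]
gripper_width: 0.999
grasp_force: 0.0
```

>>> send_rows(deltas="-0.035 -0.029 0 0; -0.07 -0.057 0 0; -0.105 -0.086 0 0; -0.14 -0.114 0 0; -0.174 -0.143 0 0")

```text
t: 2.5
eef_pos: [0.4609, 0.248, 0.2697]
tool_rot: [0.0, 0.171, 0.985, 0.0]
contact_force: [-0.3, 0.5, -0.7]
gripper_width: 1.002
grasp_force: 0.0
```

>>> send_rows(deltas="-0.016 -0.045 0 0; -0.032 -0.09 0 0; -0.048 -0.135 0 0; -0.064 -0.18 0 0; -0.08 -0.225 0 0")

```text
t: 3.0
eef_pos: [0.4592, 0.0089, 0.2697]
tool_rot: [0.0, 0.171, 0.985, 0.0]
contact_force: [0.8, -0.0, -0.8]
gripper_width: 1.001
grasp_force: 0.0
```

>>> send_rows(deltas="-0.016 -0.045 0 0; -0.032 -0.09 0 0; -0.048 -0.135 0 0; -0.064 -0.18 0 0; -0.08 -0.225 0 0")

```text
t: 3.5
eef_pos: [0.4588, -0.2299, 0.2697]
tool_rot: [0.001, 0.171, 0.985, 0.0]
contact_force: [1.1, 0.1, 0.6]
gripper_width: 0.999
grasp_force: 0.0
```

>>> send_rows(deltas="-0.008 -0.032 0 -7; -0.008 -0.032 0 -14; -0.008 -0.032 0 -19.7; -0.008 -0.032 0 -19.7; -0.008 -0.032 0 -19.7")

```text
t: 4.0
eef_pos: [0.4557, -0.2608, 0.2694]
tool_rot: [0.0, 0.001, 1.0, 0.0]
contact_force: [0.1, -0.1, 0.7]
gripper_width: 1.001
grasp_force: 0.0
```

Run:
```python
from h import *
p=bot.read_camera('wrist');save(p,'w1');p=bot.read_camera('side');save(p,'s1')
i=np.hstack([cv2.imread('pics/w1.png'),cv2.imread('pics/s1.png')]);cv2.imwrite('pics/c1.png',cv2.resize(i,(800,300)))
s=bot.get_obs();print(s['q'],s['contact_force'])
rows((.456,-.26,.1,90),(.456,-.26,.018,90))
```

```text
[-0.0759  0.2129  0.56    1.9059 -0.1293  1.058   2.107 ] [-0.4639  0.0714 -0.0755]
tcp [ 0.4558 -0.2606  0.2694] yaw 89.92 t 4.1
(0.456, -0.26, 0.1, 90) -> [-0.0002  0.0006  0.1694] spin -0.08
(0.456, -0.26, 0.018, 90) -> [-0.0001  0.0006  0.2514] spin -0.08
```

View pics/c1.png

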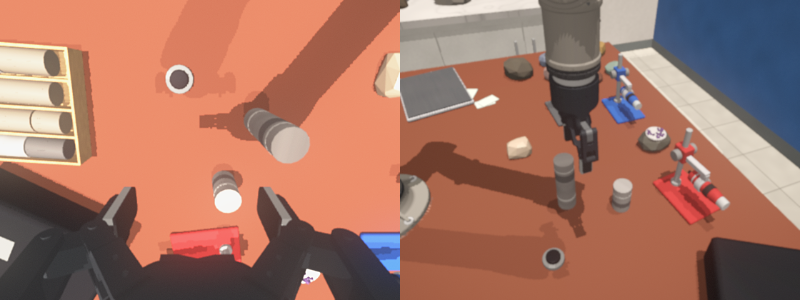

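The wrist view shows the tall core right of centre (290,140), the short core at (227,195), the shutter at (180,80) and both fingers at the bottom. The side view shows the gripper high, with nothing near it. I'll check the fingers' outer profile from the wrist depth before pushing with a finger's back.

Run:
```python
from h import *
p=bot.read_camera('wrist');w=world(p);t=bot.get_obs()['eef_pos']
print('cam',np.linalg.inv(p['camera_from_world'])[:3,3]-t)
d=w-t  # tool y ~ world y; world x=-tool x
g=d[(abs(d[:,0])<.06)&(abs(d[:,1])<.12)&(d[:,2]>-.03)]
for z in np.arange(-.02,.13,.01):
    k=g[(g[:,2]>=z)&(g[:,2]<z+.01)]
    for sgn in(1,-1):
        m=k[k[:,1]*sgn>.02]
        if len(m): print('z %.3f side %+d n %d |y| %.4f..%.4f x %.4f..%.4f'%(z,sgn,len(m),abs(m[:,1]).min(),abs(m[:,1]).max(),m[:,0].min(),m[:,0].max()))
```

```text
cam [-0.0814 -0.001   0.135 ]
z 0.000 side +1 n 115 |y| 0.0412..0.0485 x -0.0111..0.0118
z 0.000 side -1 n 118 |y| 0.0434..0.0501 x -0.0114..0.0100
z 0.010 side +1 n 536 |y| 0.0410..0.0554 x -0.0121..0.0113
z 0.010 side -1 n 528 |y| 0.0432..0.0577 x -0.0121..0.0113
z 0.020 side +1 n 693 |y| 0.0411..0.0552 x -0.0121..0.0114
z 0.020 side -1 n 700 |y| 0.0433..0.0577 x -0.0122..0.0115
z 0.030 side +1 n 799 |y| 0.0410..0.0554 x -0.0121..0.0111
z 0.030 side -1 n 812 |y| 0.0432..0.0578 x -0.0124..0.0110
z 0.040 side +1 n 708 |y| 0.0409..0.0658 x -0.0144..0.0026
z 0.040 side -1 n 683 |y| 0.0433..0.0673 x -0.0142..0.0025
z 0.050 side +1 n 3421 |y| 0.0350..0.0734 x -0.0146..0.0124
z 0.050 side -1 n 3452 |y| 0.0372..0.0761 x -0.0151..0.0124
z 0.060 side +1 n 4122 |y| 0.0201..0.0731 x -0.0184..0.0128
z 0.060 side -1 n 4131 |y| 0.0202..0.0756 x -0.0184..0.0128
z 0.070 side +1 n 4638 |y| 0.0200..0.0717 x -0.0193..0.0098
z 0.070 side -1 n 4744 |y| 0.0200..0.0741 x -0.0188..0.0092
z 0.080 side +1 n 2508 |y| 0.0200..0.0705 x -0.0202..-0.0049
z 0.080 side -1 n 2605 |y| 0.0200..0.0705 x -0.0206..-0.0044
z 0.090 side +1 n 42 |y| 0.0200..0.0234 x -0.0212..-0.0183
z 0.090 side -1 n 89 |y| 0.0200..0.0258 x -0.0210..-0.0187
```

The knuckles 45 mm above the tips stick out farther (75 mm) than the finger backs (57 mm). A plain push with a finger's back would therefore hit the core high. I need the real plan shape by height.

Run:
```python
from h import *
t=bot.get_obs()['eef_pos'];G=[]
for n in('wrist','side','scene'):
    w=world(bot.read_camera(n))-t
    g=w[(abs(w[:,0])<.1)&(abs(w[:,1])<.12)&(w[:,2]>-.02)&(w[:,2]<.2)];g=g[(g[:,2]>-.01)];G.append(g)
    print(n,len(g))
np.save('g.npy',np.vstack(G))
for n,g in zip(('wrist','side','scene'),G):
  for z in np.arange(0,.2,.01):
    k=g[(g[:,2]>=z)&(g[:,2]<z+.01)]
    if len(k)<5: continue
    s='%s z%.2f '%(n,z)
    for a,b in((-.08,-.066),(-.066,-.058),(-.058,-.04),(-.04,-.02),(-.02,.02),(.02,.04),(.04,.058),(.058,.066),(.066,.08)):
        m=k[(k[:,1]>=a)&(k[:,1]<b)][:,0]*1000
        s+=' %3.0f:%3.0f'%(m.min(),m.max()) if len(m)>2 else '   .   '
    print(s)
```

```text
wrist 45418
side 7496
scene 3025
wrist z0.00    .      .    -11: 11   .      .      .    -11: 11   .      .   
wrist z0.01    .      .    -12: 11   .      .      .    -12: 11   .      .   
wrist z0.02    .      .    -12: 11   .      .      .    -12: 11   .      .   
wrist z0.03    .      .    -12: 11   .      .      .    -12: 12   .      .   
wrist z0.04   -7: -6  -8: -6 -14:  2   .      .      .    -14:  2  -8: -6   .   
wrist z0.05  -15: -7 -15: 12 -15: 12 -13:-11   .    -13:-11 -15: 12 -15: 12 -14:-10
wrist z0.06  -14:  9 -14: 12 -17: 13 -18: -9 -12: -9 -18: -9 -17: 12 -15: 13 -13:  9
wrist z0.07  -14:-11 -14:  9 -18:  9 -19:  7 -19: -9 -19:  8 -18:  9 -14: 10 -14:-10
wrist z0.08  -13:-10 -14: -5   .    -21: -8 -21: -9 -20: -9 -14: -5 -14: -5 -14:-10
wrist z0.09    .      .      .    -21:-18 -21:-18 -21:-18   .      .      .   
side z0.00    .      .    -11: 10   .      .      .     -9:  2   .      .   
side z0.01    .      .    -11: 11   .      .      .    -11:  2   .      .   
side z0.02    .      .    -11: 12   .      .      .    -11:  0   .      .   
side z0.03    .      .    
[... 2215 characters left out ...]
11    .      .      .      9: 16  10: 38  -4: 28   .      .      .   
scene z0.12    .      .      .     19: 34  30: 42  -6: 36   .      .      .   
scene z0.13    .      .      .     18: 33  31: 42 -12: 34   .      .      .   
scene z0.14    .      .      .     24: 33  30: 41  -7: 35   .      .      .   
scene z0.15    .      .      .     20: 32  29: 41  -9: 34   .      .      .   
scene z0.16    .      .      .      3: 31  25: 42 -22: 34   .      .      .   
scene z0.17    .      .      .     25: 30  23: 40  -7: 30   .      .      .   
scene z0.18    .      .      .     14: 34  32: 43 -11: 37  -4: 13   .      .   
scene z0.19    .      .      .     22: 34  30: 42 -11: 37  -3:  6   .      .
```

Run:
```python
from h import *
g=np.load('g.npy');k=g[(abs(g[:,0])<.015)&(abs(abs(g[:,1])-.05)<.01)&(g[:,2]<.04)]
print(np.percentile(k[:,2],[0,.5,1,3,10]))
```

```text
[0.0038 0.0055 0.0062 0.008  0.0119]
```

>>> send_rows(deltas="0 0 0.045 0; 0 0 0.09 0; 0 0 0.135 0; 0 0 0.18 0; 0 0 0.22 0")

```text
t: 4.8
eef_pos: [0.4556, -0.2605, 0.0473]
tool_rot: [-0.0, -0.0, 1.0, -0.0]
contact_force: [-0.0, 0.3, 0.2]
gripper_width: 1.002
grasp_force: 0.0
```

>>> send_rows(deltas="0 0 0.02 0; 0 0 0.035 0; 0 0 0.044 0; 0 0 0.044 0")

```text
t: 5.2
eef_pos: [0.4557, -0.2608, 0.0049]
tool_rot: [-0.0, -0.0, 1.0, 0.0]
contact_force: [0.2, -0.3, -0.4]
gripper_width: 0.997
grasp_force: 0.0
```

>>> send_rows(deltas="0 0.005 0 0; 0 0.01 0 0; 0 0.012 0 0; 0 0.012 0 0; 0 0.012 0 0")

```text
t: 5.7
eef_pos: [0.456, -0.2488, 0.0057]
tool_rot: [0.0, -0.0, 1.0, -0.0]
contact_force: [-0.3, -0.3, -0.7]
gripper_width: 1.0
grasp_force: 0.0
```

>>> send_rows(deltas="0 0.001 0 0; 0 0.002 0 0; 0 0.003 0 0; 0 0.004 0 0; 0 0.005 0 0")

```text
t: 6.2
eef_pos: [0.4558, -0.2445, 0.0054]
tool_rot: [0.0, 0.0, 1.0, -0.0]
contact_force: [-0.0, -3.0, 1.5]
gripper_width: 1.0
grasp_force: 1.6
```

>>> send_rows(deltas="0 0.001 0 0; 0 0.001 0 0; 0 0.002 0 0; 0 0.002 0 0; 0 0.002 0 0")

```text
t: 6.7
eef_pos: [0.4562, -0.2428, 0.0057]
tool_rot: [0.001, 0.0, 1.0, -0.001]
contact_force: [-0.3, -5.5, 4.0]
gripper_width: 1.002
grasp_force: 2.7
```

```bash
cat >> h.py <<'E'
def core(n='side'):
    p=bot.read_camera(n);r=bot.masks_of(p,'tall_core')
    if not r: print(n,'none');return p
    w=world(p,r[0]['mask'])
    for a,b in((.01,.05),(.05,.1),(.1,.15)): print(n,(a,b),*circ(p,w,a,b))
    return p
E
python3 - <<'E'
from h import *
core('scene');core('side');s=bot.get_obs();print(s['eef_pos'],s['contact_force'],s['torque'])
E
```

```text
scene (0.01, 0.05) [ 0.4565 -0.1445] 208
scene (0.05, 0.1) [ 0.4564 -0.1433] 286
scene (0.1, 0.15) [ 0.4566 -0.1416] 319
side (0.01, 0.05) [ 0.456  -0.1451] 46
side (0.05, 0.1) [ 0.4562 -0.1442] 18
side (0.1, 0.15) [ 0.4562 -0.1421] 33
[ 0.4561 -0.2428  0.0057] [-0.1675 -4.9392  4.6248] [-0.5588  0.0118  0.0565]
```

The knuckle touches first and leans the core by about 1.7°, so I'm backing off at once. Then I'll measure how the knuckles sit relative to the tips at other openings.

>>> send_rows(deltas="0 -0.004 0 0; 0 -0.012 0 0; 0 -0.025 0 0; 0 -0.025 -0.03 0; 0 -0.025 -0.06 0")

```text
t: 7.4
eef_pos: [0.4546, -0.2678, 0.0652]
tool_rot: [-0.001, 0.001, 1.0, 0.0]
contact_force: [0.4, 0.5, 0.7]
gripper_width: 0.998
grasp_force: 0.0
```

>>> send_rows(deltas="0 0 -0.045 0; 0 0 -0.09 0; 0 0 -0.135 0; 0 0 -0.18 0; 0 0 -0.2 0", claw=0.5)

```text
t: 7.9
eef_pos: [0.4567, -0.2686, 0.2695]
tool_rot: [0.003, 0.001, 1.0, -0.001]
contact_force: [0.4, -0.0, -0.5]
gripper_width: 0.501
grasp_force: 0.0
```

```bash
cat > prof.py <<'E'
from h import *
s=bot.get_obs();t=s['eef_pos'];print('open',s['gripper_width'],t,s['contact_force'])
G=[]
for n,ox in(('wrist',0),('side',0),('scene',0)):
    w=world(bot.read_camera(n))-t
    G.append(w[(abs(w[:,0])<.1)&(abs(w[:,1])<.12)&(w[:,2]>-.02)&(w[:,2]<.16)])
g=np.vstack(G[:2])*1000
for z in range(-12,130,6):
    k=g[(g[:,2]>=z)&(g[:,2]<z+6)];m=''
    for a in range(0,80,8):
        j=k[(abs(k[:,1])>=a)&(abs(k[:,1])<a+8)][:,0]; m+=' %4.0f:%3.0f'%(j.min(),j.max()) if len(j)>3 else '    .   '
    if len(k)>5: print('z%4d ymax %3.0f/%3.0f |'%(z,k[:,1].min(),k[:,1].max()),m)
E
python3 prof.py
python3 - <<'E'
from h import *
core('scene')
E
```

```text
open 0.5008243271482827 [ 0.4567 -0.2686  0.2695] [ 0.3754 -0.0428 -0.4643]
z  -6 ymax -29/ 27 |     .       .     -11: 10  -12: 11    .       .       .       .       .       .   
z   0 ymax -36/ 34 |     .       .     -12: 11  -12: 11   -8:  8    .       .       .       .       .   
z   6 ymax -36/ 34 |     .       .     -12: 11  -12: 11   -8:  8    .       .       .       .       .   
z  12 ymax -36/ 34 |     .       .     -12: 11  -12: 11   -8:  7    .       .       .       .       .   
z  18 ymax -36/ 34 |     .       .     -12: 11  -12: -6   -8:  8    .       .       .       .       .   
z  24 ymax -36/ 34 |     .       .     -12: 12  -12: -7   -8:  6    .       .       .       .       .   
z  30 ymax -41/ 40 |     .       .     -12: 11  -13:  9  -13: -6    .       .       .       .       .   
z  36 ymax -53/ 51 |     .       .     -13: -1  -15: -4  -15: -6  -13: -6  -13:-11    .       .       .   
z  42 ymax -56/ 54 |     .       .     -13: -8  -15:-10  -13: 11  -15: 13  -15: 12    .       .       .   
z  48 ymax -58/ 55 |     .       .     -14: -8  -14: -7  -13:  8  -15: 12  -
[... 1254 characters left out ...]
   -36:-33  -33: 33  -28: 27  -19: 18    .       .       .       .       .   
z 126 ymax -38/  2 |   -38:-36  -36:-33  -33: 33  -29: 28  -20: 19    .       .       .       .       .   
scene (0.01, 0.05) [ 0.5869 -0.2048] 255
scene (0.05, 0.1) [ 0.5867 -0.2052] 358
  return _methods._mean(a, axis=axis, dtype=dtype,
  ret = um.true_divide(
Traceback (most recent call last):
  File "h.py", line 28, in core
    for a,b in((.01,.05),(.05,.1),(.1,.15)): print(n,(a,b),*circ(p,w,a,b))
                                                            ~~~~^^^^^^^^^
  File "h.py", line 22, in circ
    f=least_squares(lambda c:np.linalg.norm(q-c,axis=1)-r,m+d*r*.7,loss='soft_l1',f_scale=.002)
ValueError: Initial guess is outside of provided bounds
```

>>> send_rows(deltas="0 0 0 0; 0 0 0 0; 0 0 0 0; 0 0 0 0; 0 0 0 0", claw=0, force=20)

```text
t: 8.65
eef_pos: [0.4557, -0.2668, 0.2651]
tool_rot: [-0.0, -0.0, 1.0, 0.0]
contact_force: [-0.6, -0.5, -0.4]
gripper_width: -0.001
grasp_force: 0.0
```

```bash
python3 prof.py
python3 - <<'E'
from h import *
p=bot.read_camera('side');save(p,'s2');cv2.imwrite('pics/s2c.png',cv2.resize(cv2.imread('pics/s2.png')[:260,120:400],(560,520)))
E
```

```text
open -0.0005735378467821162 [ 0.4557 -0.2668  0.2651] [-0.6294 -0.5162 -0.3963]
z -12 ymax  -7/ -5 |    -9: 10    .       .       .       .       .       .       .       .       .   
z  -6 ymax -13/ 11 |   -12: 12   -7:  5    .       .       .       .       .       .       .       .   
z   0 ymax -14/ 12 |   -12: 11   -8:  7    .       .       .       .       .       .       .       .   
z   6 ymax -15/ 12 |   -12: 12   -8:  8    .       .       .       .       .       .       .       .   
z  12 ymax -15/ 12 |   -12: 12   -8:  7    .       .       .       .       .       .       .       .   
z  18 ymax -15/ 12 |   -12: -6   -8:  6    .       .       .       .       .       .       .       .   
z  24 ymax -15/ 12 |   -12: 11   -8: -7    .       .       .       .       .       .       .       .   
z  30 ymax -23/ 20 |   -14: 10  -14: -6   -8: -6    .       .       .       .       .       .       .   
z  36 ymax -34/ 32 |   -15: 12  -15: -7  -14: -6  -14: 10  -13:  8    .       .       .       .       .   
z  42 ymax -39/ 36 |   -13: 13  -13: -3  -14:  4  -15:  9  -13: 11    .       .  
[... 831 characters left out ...]
-21: 19  -11:-10  -10:  9   -8:  7   -4:  5    .       .       .   
z  96 ymax -43/  8 |   -19:-11  -19: 20  -19: 20  -11:-10  -11: 11   -9:  9    .       .       .       .   
z 102 ymax -43/-11 |     .     -11:-10  -11:-10  -11:-10  -11: 11   -7:  7    .       .       .       .   
z 108 ymax -39/-22 |     .       .       .     -11: 11  -10: 11    .       .       .       .       .   
z 114 ymax -38/-33 |     .       .       .       .     -14: 12    .       .       .       .       .   
z 120 ymax -38/  5 |   -37:-36  -37:-33  -33: 31  -28: 27  -19: 20    .       .       .       .       .   
z 126 ymax -38/  4 |   -37:-36  -36:-33  -34: 31  -29: 29  -19: 20    .       .       .       .       .
```

View pics/s2c.png

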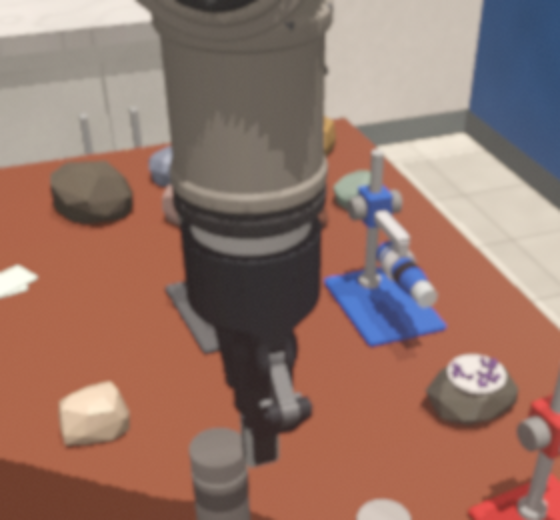

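Nothing is touched here; the side crop shows the shut fingers clear of the core. The push direction decides how low the contact is, so I'll take a finer look at the underside edge of the open finger's flat flank.

Run:
```python
from h import *
g=np.load('g.npy')*1000
for a in range(38,78,3):
    k=g[(abs(g[:,1])>=a)&(abs(g[:,1])<a+3)]
    o='y%d '%a
    for lo in(5,10,20,30,36,40,42,44,46,48,50,54,58,64,70,76,84,92,100,108):
        j=k[(k[:,2]>=lo)&(k[:,2]<lo+2)&(k[:,0]<5)][:,0]
        o+=' %d:%.0f'%(lo,np.percentile(j,1)) if len(j)>2 else ' %d:--'%lo
    print(o)
```

```text
y38  5:-- 10:-- 20:-- 30:-- 36:-10 40:-- 42:-- 44:-- 46:-- 48:-- 50:-13 54:-13 58:-13 64:-16 70:-18 76:-- 84:-- 92:-- 100:-10 108:-7
y41  5:-9 10:-11 20:-12 30:-12 36:-12 40:-12 42:-12 44:-8 46:-- 48:-13 50:-13 54:-13 58:-13 64:-13 70:-17 76:-- 84:-- 92:-- 100:-8 108:--
y44  5:-9 10:-12 20:-12 30:-12 36:-12 40:-12 42:-12 44:-12 46:-13 48:-13 50:-14 54:-13 58:-13 64:-13 70:-- 76:-- 84:-- 92:-- 100:-4 108:--
y47  5:-8 10:-12 20:-12 30:-12 36:-12 40:-12 42:-12 44:-13 46:-13 48:-14 50:-14 54:-13 58:-13 64:-13 70:-- 76:-- 84:-- 92:-- 100:-- 108:--
y50  5:-- 10:-11 20:-11 30:-10 36:-11 40:-- 42:-11 44:-13 46:-13 48:-14 50:-14 54:-13 58:-13 64:-- 70:-- 76:-- 84:-- 92:-- 100:-- 108:--
y53  5:-- 10:-7 20:-8 30:-8 36:-8 40:-- 42:-- 44:-12 46:-13 48:-14 50:-14 54:-13 58:-8 64:-- 70:-- 76:-- 84:-- 92:-12 100:-- 108:--
y56  5:-- 10:-- 20:-8 30:-8 36:-8 40:-- 42:-- 44:-- 46:-12 48:-12 50:-13 54:-12 58:-8 64:-- 70:-12 76:-13 84:-13 92:-- 100:-- 108:-10
y59  5:-- 10:-- 20:-- 30:-- 36:-- 40:-- 42:-- 44:-- 46:-7 48:-8 50:-8 54:-12 58:-12 64:-13 70:-13 76:-13 84:-13 92:-- 100:-- 108:-12
y62  5:-- 10:-- 20:-- 30:-- 36:-- 40:-- 42:-- 44:-- 46:-7 48:-8 50:-10 54:-13 58:-14 64:-13 70:-13 76:-13 84:-13 92:-- 100:-- 108:-12
y65  5:-- 10:-- 20:-- 30:-- 36:-- 40:-- 42:-- 44:-- 46:-- 48:-7 50:-12 54:-14 58:-14 64:-13 70:-13 76:-13 84:-13 92:-- 100:-12 108:-11
y68  5:-- 10:-- 20:-- 30:-- 36:-- 40:-- 42:-- 44:-- 46:-- 48:-- 50:-13 54:-14 58:-14 64:-13 70:-13 76:-13 84:-11 92:-12 100:-11 108:--
y71  5:-- 10:-- 20:-- 30:-- 36:-- 40:-- 42:-- 44:-- 46:-- 48:-- 50:-12 54:-13 58:-13 64:-13 70:-13 76:-13 84:-12 92:-- 100:-- 108:--
y74  5:-- 10:-- 20:-- 30:-- 36:-- 40:-- 42:-- 44:-- 46:-- 48:-- 50:-- 54:-12 58:-13 64:-12 70:-- 76:-- 84:-- 92:-- 100:-- 108:--
y77  5:-- 10:-- 20:-- 30:-- 36:-- 40:-- 42:-- 44:-- 46:-- 48:-- 50:-- 54:-- 58:-- 64:-- 70:-- 76:-- 84:-- 92:-- 100:-- 108:--
```

The open fingers' flat flanks (tool x side) let the tip meet the core within about 2–3 mm of the knuckle flank. I'll push with the flank, with the core 58 mm out along tool y. That takes three legs (about 10°, 75°, 94°), which keeps clear of the short core, shutter and calcite.

```bash
cat >> h.py <<'E'
def place(core,alpha,yside,back=0,z=-.002,Y=.058,X=.0375):
    "TCP xy with core Y along e=left of push dir (times yside), X ahead, plus standoff"
    a=np.radians(alpha);d=np.array([np.cos(a),np.sin(a)]);e=np.array([-d[1],d[0]])
    return [*(np.array(core)-(X+back)*d-yside*Y*e),z]
E
python3 - <<'E'
from h import *
p=bot.read_camera('side');r=bot.masks_of(p,'tall_core')
for i in r[:2]:
    w=world(p,i['mask']);t=w[w[:,2]>.155];print(len(w),circ(p,w,.02,.145) if len(w)>50 else '','top',t[:,:2].mean(0) if len(t) else '')
rows((*place((.456,-.145),10,1,.015,.265),100))
E
```

```text
2000 (array([ 0.4556, -0.1456]), 1258) top [ 0.4538 -0.1491]
tcp [ 0.4557 -0.2668  0.2653] yaw 90.0 t 8.95
(np.float64(0.41436918727154104), np.float64(-0.2112353790022219), 0.265, 100) -> [0.0414 0.0556 0.0003] spin -10.0
```

>>> send_rows(deltas="0.021 0.028 0 -5; 0.0415 0.0555 0 -10; 0.0415 0.0555 0 -10; 0.0415 0.0555 0 -10", claw=1)

```text
t: 9.35
eef_pos: [0.4144, -0.2111, 0.2657]
tool_rot: [0.001, -0.087, 0.996, 0.0]
contact_force: [-0.2, -0.3, 0.2]
gripper_width: 0.683
grasp_force: 0.0
```

>>> send_rows(deltas="0 0 0.048 0; 0 0 0.096 0; 0 0 0.144 0; 0 0 0.192 0; 0 0 0.23 0")

```text
t: 9.85
eef_pos: [0.4144, -0.2123, 0.0327]
tool_rot: [-0.001, -0.087, 0.996, -0.001]
contact_force: [0.9, 0.0, -0.3]
gripper_width: 1.003
grasp_force: 0.0
```

>>> send_rows(deltas="0 0 0.015 0; 0 0 0.028 0; 0 0 0.037 0; 0 0 0.037 0")

```text
t: 10.25
eef_pos: [0.4144, -0.2118, -0.0022]
tool_rot: [-0.0, -0.087, 0.996, -0.0]
contact_force: [-0.3, -0.4, 0.2]
gripper_width: 1.006
grasp_force: 0.0
```

Run:
```python
from h import *
s=bot.get_obs();print(s['eef_pos'],s['contact_force'])
p=bot.read_camera('scene');save(p,'sc3');p2=bot.read_camera('side');save(p2,'sd3')
i=np.hstack([cv2.imread('pics/sc3.png')[60:300,100:380],cv2.imread('pics/sd3.png')[120:400,100:380][:240]]);cv2.imwrite('pics/c3.png',cv2.resize(i,(800,343)))
rows((*place((.4558,-.1455),10,1,0,-.002),100))
```

```text
[ 0.4144 -0.2118 -0.0022] [-0.2788 -0.3896  0.2356]
tcp [ 0.4149 -0.2118 -0.0012] yaw 99.98 t 10.35
(np.float64(0.42894130356672416), np.float64(-0.20913065633721795), -0.002, 100) -> [-0.0143  0.0002  0.0009] spin -0.02
```

View pics/c3.png

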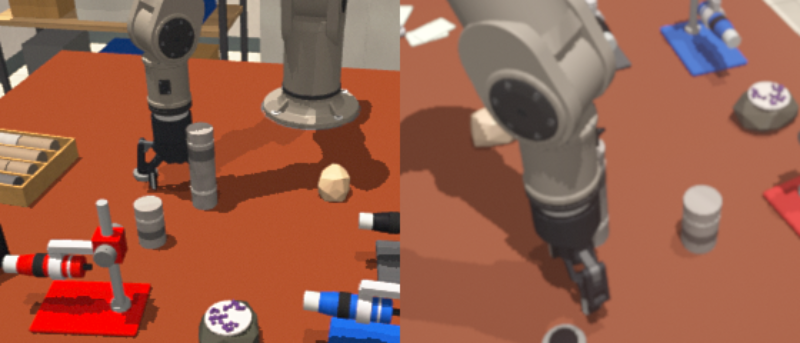

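Scene crop (left) has the core upright at (202,165), the low gripper beside it at (165,140), and the shutter free at (145,175). I'm starting the first leg slowly, then checking the core's lean.

>>> send_rows(deltas="-0.005 0 0 0; -0.01 0 0 0; -0.013 0 0 0; -0.015 0 0 0; -0.017 0 0 0")

```text
t: 10.85
eef_pos: [0.4298, -0.2086, -0.0017]
tool_rot: [-0.001, -0.087, 0.996, 0.0]
contact_force: [-5.2, -2.6, 0.8]
gripper_width: 0.998
grasp_force: 0.0
```

>>> send_rows(deltas="-0.002 0 0 0; -0.004 0 0 0; -0.006 0 0 0; -0.008 0 0 0; -0.01 0 0 0")

```text
t: 11.35
eef_pos: [0.4397, -0.2069, -0.0019]
tool_rot: [-0.001, -0.087, 0.996, 0.0]
contact_force: [-4.9, -3.0, 1.8]
gripper_width: 0.996
grasp_force: 0.9
```

```bash
cat >> h.py <<'E'
def tilt(n='scene',near=None,rad=.08):
    p=bot.read_camera(n);best=None
    for r in bot.masks_of(p,'tall_core')+bot.masks_of(p,'short_core'):
        w=world(p,r['mask']);w=w[w[:,2]<.17]
        if len(w)<80 or np.percentile(w[:,2],98)<.12: continue
        c=np.median(w[:,:2],0)
        if near is not None and np.linalg.norm(c-near)>rad: continue
        best=w;break
    if best is None: print(n,'no core');return p,None
    lo=circ(p,best,.01,.06)[0];hi=circ(p,best,.1,.15)[0];d=(hi-lo)
    print(n,'lo',lo,'hi',hi,'lean deg',np.degrees(np.arctan2(np.linalg.norm(d),.09)).round(2),'base',lo-d*.035/.09)
    return p,lo
E
python3 - <<'E'
from h import *
s=bot.get_obs();print(s['eef_pos'],s['contact_force'],s['torque'])
tilt();tilt('side')
E
```

```text
[ 0.4397 -0.2069 -0.0019] [-4.8591 -2.9878  1.8407] [-0.3321  0.9625  0.3498]
scene lo [ 0.4658 -0.1417] hi [ 0.473  -0.1385] lean deg 5.02 base [ 0.463 -0.143]
side no core
```

Contact is now at the fingertip's corner (force along 31°), with about 5° of lean, which is more than I want. I'll back off, move 4 mm closer along tool y so the tip gap shrinks, and push along the contact normal.

>>> send_rows(deltas="0.004 0 0 0; 0.012 0 0 0; 0.012 0.004 0 0; 0.012 0.004 0 0; 0.012 0.004 0 0")

```text
t: 12.15
eef_pos: [0.4289, -0.2045, -0.0016]
tool_rot: [0.0, -0.087, 0.996, 0.0]
contact_force: [0.3, -0.4, 0.3]
gripper_width: 1.003
grasp_force: 0.0
```

```bash
cat >> h.py <<'E'
def rel(c,alpha):
    t=bot.get_obs()['eef_pos'][:2];a=np.radians(alpha);d=np.array([np.cos(a),np.sin(a)]);e=np.array([-d[1],d[0]]);v=np.array(c)-t
    print('core ahead',round(v@d,4),'left',round(v@e,4))
E
python3 - <<'E'
from h import *
p,c=tilt();s=bot.get_obs();print(s['eef_pos'],s['contact_force'])
if c is not None: rel(c,10)
E
```

```text
scene lo [ 0.4632 -0.1431] hi [ 0.4641 -0.1432] lean deg 0.63 base [ 0.4628 -0.143 ]
[ 0.4287 -0.2048 -0.0017] [-0.8771 -0.7547 -0.4959]
core ahead 0.0447 left 0.0548
```

>>> send_rows(deltas="-0.004 0.000 0 0; -0.007 0.001 0 0; -0.009 0.001 0 0; -0.011 0.001 0 0; -0.013 0.002 0 0")

```text
t: 12.8
eef_pos: [0.4397, -0.2008, -0.0019]
tool_rot: [-0.001, -0.087, 0.996, 0.0]
contact_force: [-4.7, -1.2, 1.3]
gripper_width: 0.998
grasp_force: 1.0
```

>>> send_rows(deltas="-0.002 0.0003 0 0; -0.004 0.0006 0 0; -0.006 0.001 0 0; -0.008 0.0013 0 0; -0.01 0.0016 0 0")

```text
t: 13.3
eef_pos: [0.4505, -0.1971, -0.0018]
tool_rot: [-0.0, -0.087, 0.996, 0.0]
contact_force: [-3.8, -1.2, 0.1]
gripper_width: 1.002
grasp_force: 1.2
```

Run:
```python
from h import *
p,c=tilt();s=bot.get_obs();print(s['eef_pos'],s['contact_force'])
if c is not None: rel(c,10)
p,c=tilt('side')
```

```text
scene lo [ 0.4783 -0.1377] hi [ 0.485  -0.1357] lean deg 4.45 base [ 0.4757 -0.1385]
[ 0.4509 -0.1971 -0.0017] [-2.935  -0.6781 -1.6216]
core ahead 0.0373 left 0.0538
side no core
```

Lean is about 4°, steady at roughly 4 N with the fingertip pushing low, so I'm continuing the first leg.

>>> send_rows(deltas="-0.005 0.0006 0 0; -0.01 0.0012 0 0; -0.015 0.002 0 0; -0.02 0.0025 0 0; -0.025 0.003 0 0")

```text
t: 14.1
eef_pos: [0.4745, -0.1899, -0.0017]
tool_rot: [-0.0, -0.087, 0.996, 0.0]
contact_force: [-4.1, -1.5, 0.1]
gripper_width: 1.004
grasp_force: 1.0
```

>>> send_rows(deltas="-0.005 0.0006 0 0; -0.01 0.0012 0 0; -0.015 0.002 0 0; -0.02 0.0025 0 0; -0.025 0.003 0 0")

```text
t: 14.6
eef_pos: [0.4989, -0.1825, -0.0017]
tool_rot: [-0.0, -0.087, 0.996, 0.0]
contact_force: [-4.9, -0.6, 0.4]
gripper_width: 0.999
grasp_force: 1.1
```

Run:
```python
from h import *
p,c=tilt();s=bot.get_obs();print(s['eef_pos'],s['contact_force'])
if c is not None: rel(c,10)
```

```text
scene lo [ 0.5272 -0.1239] hi [ 0.5335 -0.1226] lean deg 4.05 base [ 0.5248 -0.1244]
[ 0.4996 -0.1824 -0.0016] [-2.6426 -1.4468 -0.7898]
core ahead 0.0374 left 0.0528
```

>>> send_rows(deltas="0.004 0 0 0; 0.012 0 0 0; 0.025 0 0 0; 0.025 0 -0.04 0; 0.025 0 -0.085 0")

```text
t: 15.25
eef_pos: [0.4711, -0.1871, 0.083]
tool_rot: [-0.002, -0.086, 0.996, 0.001]
contact_force: [0.9, 0.1, 1.1]
gripper_width: 0.999
grasp_force: 0.0
```

>>> send_rows(deltas="0 0 -0.045 8.5; 0 0 -0.09 17; 0 0 -0.1 25.5; 0 0 -0.1 34; 0 0 -0.1 42.5")

```text
t: 15.75
eef_pos: [0.4733, -0.1871, 0.1838]
tool_rot: [0.001, 0.283, 0.959, 0.001]
contact_force: [0.1, 0.3, -0.6]
gripper_width: 0.996
grasp_force: 0.0
```

>>> send_rows(deltas="0 0 0 8.5; 0 0 0 17; 0 0 0 25.5; 0 0 0 34; 0 0 0 42.5")

```text
t: 16.25
eef_pos: [0.4728, -0.1872, 0.1831]
tool_rot: [-0.0, 0.612, 0.791, 0.001]
contact_force: [0.5, -0.7, 0.1]
gripper_width: 0.999
grasp_force: 0.0
```

>>> send_rows(deltas="0 0 0 8.5; 0 0 0 17; 0 0 0 23; 0 0 0 23")

```text
t: 16.65
eef_pos: [0.4729, -0.1871, 0.1828]
tool_rot: [-0.0, 0.755, 0.655, -0.0]
contact_force: [-0.0, 0.4, -0.6]
gripper_width: 0.998
grasp_force: 0.0
```

Run:
```python
from h import *
p,c=tilt();_,c2=tilt('side')
print(bot.get_obs()['q'])
rows((*place(c,82,-1,.018,.185,Y=.054),-8))
for q in('short_core','calcite'):
    print(q,[r['xyz'] for r in bot.landmark_of(p,q)][:2])
```

```text
scene lo [ 0.5257 -0.1245] hi [ 0.5257 -0.1245] lean deg 0.01 base [ 0.5257 -0.1245]
side lo [ 0.5251 -0.1246] hi [ 0.5251 -0.1247] lean deg 0.07 base [ 0.5251 -0.1246]
[-0.5656  0.4479  1.0614  2.0501 -0.4946  0.9236  0.6261]
tcp [ 0.4737 -0.1871  0.1833] yaw -7.95 t 16.95
(np.float64(0.46451154088887714), np.float64(-0.17194694152776213), 0.185, -8) -> [ 0.0137 -0.0112 -0.0017] spin 0.05
short_core [[0.5861, -0.2085, -0.0011], [0.7857, -0.0214, -0.0031]]
calcite [[0.3749, 0.0899, 0.0031], [0.5859, -0.2075, -0.002]]
```

>>> send_rows(deltas="0.0137 -0.0112 0 0; 0.0137 -0.0112 0.04 0; 0.0137 -0.0112 0.085 0; 0.0137 -0.0112 0.13 0; 0.0137 -0.0112 0.165 0")

```text
t: 17.55
eef_pos: [0.4641, -0.1714, 0.0161]
tool_rot: [-0.001, 0.754, 0.656, -0.0]
contact_force: [0.4, 0.0, 0.4]
gripper_width: 1.004
grasp_force: 0.0
```

>>> send_rows(deltas="0 0 0.012 0; 0 0 0.02 0; 0 0 0.02 0")

```text
t: 17.85
eef_pos: [0.4651, -0.1723, -0.0014]
tool_rot: [0.0, 0.755, 0.656, 0.0]
contact_force: [0.1, -0.2, -0.6]
gripper_width: 1.003
grasp_force: 0.0
```

>>> send_rows(deltas="0.006 0 0 0; 0.012 0 0 0; 0.015 0 0 0; 0.018 0.0005 0 0; 0.021 0.001 0 0")

```text
t: 18.35
eef_pos: [0.4687, -0.1522, -0.0012]
tool_rot: [0.001, 0.755, 0.656, -0.0]
contact_force: [-2.2, -4.2, 2.5]
gripper_width: 1.002
grasp_force: 0.4
```

>>> send_rows(deltas="0.003 0.0004 0 0; 0.006 0.0008 0 0; 0.009 0.0012 0 0; 0.012 0.0017 0 0; 0.015 0.002 0 0")

```text
t: 18.85
eef_pos: [0.4728, -0.138, -0.0014]
tool_rot: [0.001, 0.755, 0.655, -0.0]
contact_force: [-1.1, -6.1, 2.2]
gripper_width: 0.998
grasp_force: 0.8
```

Run:
```python
from h import *
for n in('scene','side'):
    p,c=tilt(n)
    if c is not None: rel(c,82)
s=bot.get_obs();print(s['eef_pos'],s['contact_force'])
```

```text
scene lo [ 0.5305 -0.1079] hi [ 0.5327 -0.1016] lean deg 4.27 base [ 0.5296 -0.1104]
core ahead 0.0373 left -0.0531
side lo [ 0.5292 -0.1071] hi [ 0.5314 -0.1015] lean deg 3.85 base [ 0.5283 -0.1093]
core ahead 0.0379 left -0.0517
[ 0.4727 -0.1374 -0.0016] [ 0.0918 -5.7673  1.5673]
```

>>> send_rows(deltas="0.006 0.0008 0 0; 0.012 0.0017 0 0; 0.018 0.0025 0 0; 0.024 0.0033 0 0; 0.03 0.0042 0 0")

```text
t: 19.65
eef_pos: [0.481, -0.1083, -0.0016]
tool_rot: [0.001, 0.755, 0.656, -0.0]
contact_force: [-0.6, -5.5, 2.3]
gripper_width: 1.0
grasp_force: 0.8
```

>>> send_rows(deltas="0.006 0.0008 0 0; 0.012 0.0017 0 0; 0.018 0.0025 0 0; 0.024 0.0033 0 0; 0.03 0.0042 0 0")

```text
t: 20.15
eef_pos: [0.4892, -0.0792, -0.0016]
tool_rot: [0.0, 0.755, 0.656, -0.0]
contact_force: [-1.8, -5.6, 1.8]
gripper_width: 1.001
grasp_force: 0.8
```

>>> send_rows(deltas="0.006 0.0008 0 0; 0.012 0.0017 0 0; 0.018 0.0025 0 0; 0.024 0.0033 0 0; 0.03 0.0042 0 0")

```text
t: 20.65
eef_pos: [0.4973, -0.0501, -0.0016]
tool_rot: [0.0, 0.755, 0.655, -0.0]
contact_force: [-1.9, -6.7, 3.4]
gripper_width: 0.996
grasp_force: 0.9
```

Run:
```python
from h import *
for n in('scene','side'):
    p,c=tilt(n)
    if c is not None: rel(c,82)
s=bot.get_obs();print(s['eef_pos'],s['contact_force'])
```

```text
scene lo [ 0.5537 -0.0196] hi [ 0.5558 -0.0139] lean deg 3.86 base [ 0.5529 -0.0218]
core ahead 0.0369 left -0.0517
side lo [ 0.5526 -0.0185] hi [ 0.5547 -0.0132] lean deg 3.61 base [ 0.5518 -0.0206]
core ahead 0.0379 left -0.0504
[ 0.4974 -0.049  -0.0019] [ 0.0868 -2.5844 -0.7448]
```

>>> send_rows(deltas="0.006 0.0008 0 0; 0.012 0.0017 0 0; 0.018 0.0025 0 0; 0.024 0.0033 0 0; 0.03 0.0042 0 0")

```text
t: 21.45
eef_pos: [0.506, -0.0198, -0.0017]
tool_rot: [-0.0, 0.755, 0.656, -0.0]
contact_force: [-2.3, -5.0, 1.1]
gripper_width: 0.998
grasp_force: 1.2
```

>>> send_rows(deltas="0.006 0.0008 0 0; 0.012 0.0017 0 0; 0.018 0.0025 0 0; 0.024 0.0033 0 0; 0.03 0.0042 0 0")

```text
t: 21.95
eef_pos: [0.5144, 0.0095, -0.0017]
tool_rot: [-0.0, 0.755, 0.656, -0.0]
contact_force: [-1.5, -5.4, 0.4]
gripper_width: 1.004
grasp_force: 1.2
```

>>> send_rows(deltas="0.006 0.0008 0 0; 0.012 0.0017 0 0; 0.018 0.0025 0 0; 0.024 0.0033 0 0; 0.03 0.0042 0 0")

```text
t: 22.45
eef_pos: [0.5228, 0.0386, -0.0017]
tool_rot: [-0.0, 0.755, 0.656, -0.0]
contact_force: [-1.2, -5.3, 0.4]
gripper_width: 1.001
grasp_force: 1.2
```

Run:
```python
from h import *
for n in('scene','side'):
    p,c=tilt(n)
    if c is not None: rel(c,82)
    for q in ('scope_nose','scope'): print(q,[np.array(r['xyz']) for r in bot.landmark_of(p,q) if np.hypot(r['xyz'][0]-.58,r['xyz'][1]-.2)<.08])
s=bot.get_obs();print(s['eef_pos'],s['contact_force'])
```

```text
scene lo [0.5787 0.0692] hi [0.5806 0.075 ] lean deg 3.91 base [0.578  0.0669]
core ahead 0.0373 left -0.0512
scope_nose [array([0.5822, 0.1452, 0.0825])]
scope [array([0.5702, 0.2605, 0.0004]), array([0.5819, 0.1451, 0.0837])]
side lo [0.5779 0.0698] hi [0.5796 0.0739] lean deg 2.79 base [0.5772 0.0683]
core ahead 0.0388 left -0.0504
scope_nose []
scope []
[ 0.5226  0.0382 -0.0017] [-0.7238 -2.0459 -0.8059]
```

Core is now at about (0.5776, 0.0676), and the nose is confirmed at about (0.582, 0.145). I'm backing off low, turning 10°, and making the final leg along the contact normal.

>>> send_rows(deltas="-0.004 0 0 0; -0.012 0 0 0; -0.028 0 0 0; -0.028 0 0 -5; -0.028 0 0 -10")

```text
t: 23.45
eef_pos: [0.5189, 0.0092, -0.0015]
tool_rot: [0.0, 0.694, 0.72, 0.0]
contact_force: [-0.0, -0.1, 0.3]
gripper_width: 0.999
grasp_force: 0.0
```

>>> send_rows(deltas="0 0 0 0; 0 0 0 0")

```text
t: 23.65
eef_pos: [0.5189, 0.0101, -0.0016]
tool_rot: [-0.0, 0.696, 0.718, 0.0]
contact_force: [0.0, -0.1, 0.3]
gripper_width: 1.004
grasp_force: 0.0
```

Run:
```python
from h import *
C=[]
for n in('scene','side'):
    p,c=tilt(n);C.append(c)
    for r in bot.masks_of(p,'scope'):
        w=world(p,r['mask']);w=w[(abs(w[:,0]-.583)<.03)&(w[:,1]>.13)&(w[:,1]<.2)&(w[:,2]>.07)&(w[:,2]<.105)]
        if len(w)<30: continue
        k=w[w[:,2]>.095] if n=='scene' else w
        f=w[w[:,1]<np.percentile(w[:,1],2)+.004]
        print(n,'nose pts y1%',np.percentile(w[:,1],[.5,1,3]),'front x range',f[:,0].min(),f[:,0].max(),'z',f[:,2].min(),f[:,2].max())
    print([ (np.array(r['xyz']),round(r['confidence'],2)) for r in bot.landmark_of(p,'scope_nose')])
    save(p,n+'4')
c=np.mean(C,0);print('core',c)
rows((*place(c,92,-1,.008,-.002,Y=.054),2))
a=cv2.imread('pics/scene4.png')[130:300,190:440];b=cv2.imread('pics/side4.png')[60:230,120:370];cv2.imwrite('pics/c4.png',cv2.resize(np.hstack([a,b]),(800,272)))
```

```text
scene lo [0.5783 0.068 ] hi [0.5785 0.0681] lean deg 0.14 base [0.5782 0.068 ]
scene nose pts y1% [0.1469 0.1472 0.1486] front x range 0.573457455223222 0.5961372580196743 z 0.07800556635713451 0.09788788177298424
[(array([ 0.7824, -0.355 ,  0.0836]), 0.93), (array([0.5857, 0.1469, 0.0824]), 0.81), (array([0.7773, 0.0874, 0.0844]), 0.74)]
side lo [0.5778 0.0682] hi [0.5774 0.0677] lean deg 0.39 base [0.5779 0.0684]
[(array([ 0.7826, -0.3532,  0.0838]), 0.83), (array([0.7787, 0.0853, 0.0864]), 0.78)]
core [0.578  0.0681]
tcp [ 0.5188  0.0104 -0.0017] yaw 2.0 t 24.15
(np.float64(0.5256357918775219), np.float64(0.020773150619769313), -0.002, 2) -> [0.0101 0.0072 0.0003] spin -0.0
```

View pics/c4.png

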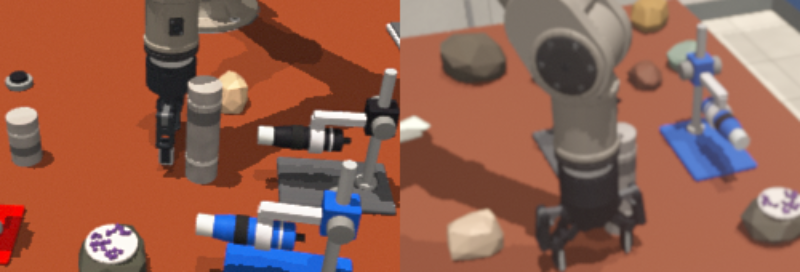

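Crops: the core stands upright at (203,130) in the left one, in line with the grey scope's nose at (262,135). The calcite and geode are untouched. Starting the final leg.

>>> send_rows(deltas="0 0.0072 0 0; 0.005 0.0072 0 0; 0.010 0.0072 0 0; 0.014 0.0072 0 0; 0.018 0.0075 0 0")

```text
t: 24.65
eef_pos: [0.5255, 0.0286, -0.0017]
tool_rot: [0.0, 0.695, 0.719, -0.0]
contact_force: [-0.0, -4.8, 1.3]
gripper_width: 0.998
grasp_force: 0.0
```

>>> send_rows(deltas="0.004 0.0006 0 0; 0.008 0.0011 0 0; 0.012 0.0017 0 0; 0.016 0.0022 0 0; 0.02 0.0028 0 0")

```text
t: 25.15
eef_pos: [0.5277, 0.0472, -0.0015]
tool_rot: [0.001, 0.695, 0.719, -0.0]
contact_force: [0.1, -5.6, 1.6]
gripper_width: 0.995
grasp_force: 0.9
```

>>> send_rows(deltas="0.004 0.0006 0 0; 0.007 0.001 0 0; 0.01 0.0014 0 0; 0.013 0.0018 0 0; 0.016 0.0022 0 0")

```text
t: 25.65
eef_pos: [0.5294, 0.0632, -0.0015]
tool_rot: [0.001, 0.695, 0.719, -0.0]
contact_force: [-1.3, -6.0, 1.8]
gripper_width: 1.0
grasp_force: 0.9
```

Run:
```python
from h import *
for n in('scene','side'):
    p,c=tilt(n)
    if c is not None: rel(c,92)
s=bot.get_obs();print(s['eef_pos'],s['contact_force'])
```

```text
scene lo [0.5829 0.1025] hi [0.5844 0.1092] lean deg 4.34 base [0.5824 0.0999]
core ahead 0.0368 left -0.055
side lo [0.5817 0.1033] hi [0.5823 0.1091] lean deg 3.66 base [0.5815 0.1011]
core ahead 0.0376 left -0.0537
[ 0.5293  0.0638 -0.0016] [-0.3861 -4.4795  1.8357]
```

>>> send_rows(deltas="0.003 0.0003 0 0; 0.006 0.0006 0 0; 0.008 0.0008 0 0; 0.01 0.001 0 0; 0.012 0.0012 0 0")

```text
t: 26.45
eef_pos: [0.5301, 0.0758, -0.0016]
tool_rot: [0.0, 0.695, 0.719, -0.0]
contact_force: [-0.8, -5.5, 1.7]
gripper_width: 1.0
grasp_force: 0.8
```

>>> send_rows(deltas="0.001 0.0001 0 0; 0.002 0.0001 0 0; 0.003 0.0002 0 0; 0.003 0.0002 0 0")

```text
t: 26.85
eef_pos: [0.5302, 0.0789, -0.0016]
tool_rot: [0.0, 0.695, 0.719, -0.0]
contact_force: [-0.7, -4.8, 1.3]
gripper_width: 1.002
grasp_force: 0.7
```

Run:
```python
from h import *
for n in('scene','side'):
    p,c=tilt(n)
    if c is not None: rel(c,92)
s=bot.get_obs();print(s['eef_pos'],s['contact_force'],s['torque'])
```

```text
scene lo [0.5843 0.1184] hi [0.5854 0.1251] lean deg 4.27 base [0.5838 0.1159]
core ahead 0.0377 left -0.0554
side lo [0.5832 0.1175] hi [0.5841 0.1246] lean deg 4.52 base [0.5828 0.1148]
core ahead 0.0368 left -0.0542
[ 0.5302  0.0789 -0.0016] [-0.4015 -4.6528  1.5605] [-0.8461  0.0085 -0.2763]
```

>>> send_rows(deltas="0.0005 0 0 0; 0.001 0 0 0; 0.0015 0 0 0; 0.002 0 0 0")

```text
t: 27.55
eef_pos: [0.5299, 0.08, -0.0017]
tool_rot: [0.001, 0.695, 0.719, -0.001]
contact_force: [-1.1, -8.0, -0.6]
gripper_width: 1.005
grasp_force: 0.2
```

>>> send_rows(deltas="0.0005 0 0 0; 0.001 0 0 0; 0.0015 0 0 0; 0.002 0 0 0")

```text
t: 27.95
eef_pos: [0.5293, 0.0816, -0.002]
tool_rot: [0.0, 0.696, 0.718, -0.001]
contact_force: [-1.2, -8.5, -1.1]
gripper_width: 1.0
grasp_force: 0.0
```

Run:
```python
from h import *
for n in('scene','side'):
    p,c=tilt(n)
    if c is not None: rel(c,92)
s=bot.get_obs();print(s['eef_pos'],s['contact_force'],s['torque'])
```

```text
scene lo [0.5838 0.1212] hi [0.5844 0.1247] lean deg 2.28 base [0.5835 0.1198]
core ahead 0.0375 left -0.0558
side lo [0.5826 0.1213] hi [0.5836 0.1242] lean deg 1.99 base [0.5822 0.1201]
core ahead 0.0376 left -0.0546
[ 0.5293  0.0818 -0.002 ] [-0.8736 -7.5099 -2.7864] [-1.3057  0.2131 -0.367 ]
```

The core has met the nose and is standing up again (lean down to about 2°, force 8 N). A couple of millimetres more, in small steps.

>>> send_rows(deltas="0.0005 0 0 0; 0.001 0 0 0; 0.0015 0 0 0; 0.0015 0 0 0")

```text
t: 28.65
eef_pos: [0.5291, 0.0832, -0.0021]
tool_rot: [0.0, 0.696, 0.718, -0.001]
contact_force: [-0.3, -8.5, -1.4]
gripper_width: 0.999
grasp_force: 0.0
```

Run:
```python
from h import *
for n in('scene','side'):
    p,c=tilt(n)
    if c is not None: rel(c,92)
s=bot.get_obs();print(s['eef_pos'],s['contact_force'],s['torque'])
```

```text
scene lo [0.5834 0.1232] hi [0.5837 0.1234] lean deg 0.24 base [0.5833 0.1231]
core ahead 0.038 left -0.0556
side lo [0.5827 0.1231] hi [0.5824 0.1231] lean deg 0.17 base [0.5828 0.1232]
core ahead 0.0381 left -0.0549
[ 0.5291  0.0832 -0.0021] [ 0.0654 -8.4586 -2.7389] [-1.3615  0.249  -0.3794]
```

Upright within measurement noise at (0.583, 0.123). Releasing straight back, then up.

>>> send_rows(deltas="-0.001 0 0 0; -0.003 0 0 0; -0.008 0 0 0; -0.02 0 0 0; -0.035 0 0 0")

```text
t: 29.45
eef_pos: [0.5316, 0.0502, -0.0017]
tool_rot: [-0.0, 0.694, 0.72, 0.0]
contact_force: [0.4, -0.7, -0.4]
gripper_width: 0.998
grasp_force: 0.0
```

>>> send_rows(deltas="-0.005 0 -0.03 0; -0.01 0 -0.07 0; -0.01 0 -0.115 0; -0.01 0 -0.16 0; -0.01 0 -0.2 0")

```text
t: 29.95
eef_pos: [0.5316, 0.0385, 0.2004]
tool_rot: [0.0, 0.695, 0.719, 0.0]
contact_force: [0.7, 1.4, -0.3]
gripper_width: 1.0
grasp_force: 0.0
```

Run:
```python
from h import *
ps=[]
for n in('scene','side'):
    p,c=tilt(n);save(p,n+'5')
    print(n,'nose',[np.array(r['xyz']) for r in bot.landmark_of(p,'scope_nose') if r['xyz'][0]<.65],'short',[np.array(r['xyz']) for r in bot.landmark_of(p,'short_core')][:1])
    r=bot.masks_of(p,'shutter_top')
    if r: w=world(p,r[0]['mask']);t=w[w[:,2]>.0185];print('shutter',np.median(t,0),(np.percentile(t,2,0)+np.percentile(t,98,0))/2,[np.array(q['xyz']) for q in bot.landmark_of(p,'shutter_top')])
a=cv2.imread('pics/scene5.png')[150:270,260:440];b=cv2.imread('pics/side5.png')[70:190,150:330];cv2.imwrite('pics/c5.png',cv2.resize(np.hstack([a,b]),(780,260),interpolation=cv2.INTER_CUBIC))
rows((.379,-.293,.2,2),(.379,-.293,.05,2))
```

```text
scene lo [0.5832 0.1232] hi [0.5835 0.123 ] lean deg 0.27 base [0.583  0.1233]
scene nose [array([0.5831, 0.1423, 0.0837])] short [array([ 0.5851, -0.2043, -0.0001])]
shutter [ 0.3854 -0.2908  0.0198] [ 0.3835 -0.2912  0.0203] [array([ 0.3779, -0.2949,  0.0213]), array([0.3748, 0.0902, 0.0008])]
side lo [0.5827 0.1232] hi [0.5826 0.1231] lean deg 0.12 base [0.5828 0.1233]
side nose [array([0.5793, 0.147 , 0.0853])] short [array([ 0.5907, -0.2028,  0.0006])]
shutter [ 0.3797 -0.2936  0.0205] [ 0.38   -0.2928  0.0208] [array([ 0.3779, -0.2898,  0.0212])]
tcp [0.5315 0.0402 0.198 ] yaw 1.99 t 30.65
(0.379, -0.293, 0.2, 2) -> [-0.3277 -0.164  -0.0018] spin -0.01
(0.379, -0.293, 0.05, 2) -> [-0.3276 -0.1639  0.1482] spin -0.01
```

View pics/c5.png

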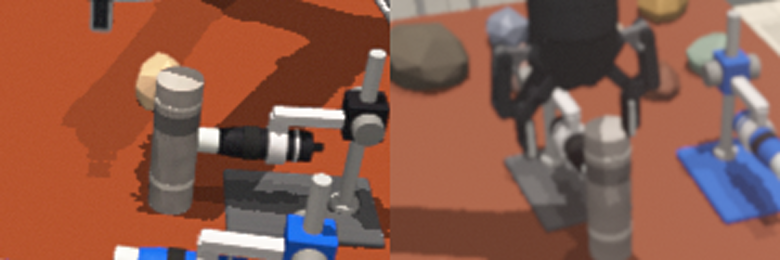

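The core stands upright with its side against the white nose cap (left crop, 205,140), and nothing moved on release. Now the shutter at (0.379, -0.292), with fingers shut.

>>> send_rows(deltas="-0.041 -0.0205 0 0; -0.082 -0.041 0 0; -0.123 -0.0615 0 0; -0.164 -0.082 0 0; -0.205 -0.1025 0 0", claw=0)

```text
t: 31.15
eef_pos: [0.4355, -0.1695, 0.1984]
tool_rot: [0.0, 0.694, 0.72, 0.0]
contact_force: [0.7, 0.3, -1.4]
gripper_width: 0.148
grasp_force: 0.0
```

>>> send_rows(deltas="-0.041 -0.0205 0 0; -0.082 -0.041 0 0; -0.1226 -0.0615 0 0; -0.1226 -0.0615 0.03 0; -0.1226 -0.0615 0.07 0")

```text
t: 31.65
eef_pos: [0.3799, -0.2953, 0.1288]
tool_rot: [0.002, 0.696, 0.718, 0.001]
contact_force: [1.1, 0.9, 0.1]
gripper_width: -0.002
grasp_force: 0.0
```

>>> send_rows(deltas="0 0 0.04 0; 0 0 0.07 0; 0 0 0.085 0; 0 0 0.09 0; 0 0 0.09 0")

```text
t: 32.15
eef_pos: [0.379, -0.293, 0.0381]
tool_rot: [-0.0, 0.695, 0.719, -0.0]
contact_force: [-0.2, -0.1, 0.3]
gripper_width: 0.001
grasp_force: 0.0
```

Run:
```python
from h import *
s=bot.get_obs();print(s['contact_force'])
rows((.379,-.292,.033,2))
```

```text
[-0.1768 -0.1084  0.3144]
tcp [ 0.379  -0.293   0.0381] yaw 1.98 t 32.15
(0.379, -0.292, 0.033, 2) -> [0.001  0.0001 0.0051] spin -0.02
```

>>> send_rows(deltas="0 0 0.003 0; 0 0 0.006 0; 0 0 0.008 0; 0 0 0.01 0; 0 0 0.01 0")

```text
t: 32.65
eef_pos: [0.3796, -0.2928, 0.0284]
tool_rot: [0.0, 0.695, 0.719, 0.0]
contact_force: [1.0, 0.3, 1.8]
gripper_width: 0.003
grasp_force: 0.7
```

>>> send_rows(deltas="0 0 0.001 0; 0 0 0.002 0; 0 0 0.003 0; 0 0 0.004 0; 0 0 0.004 0")

```text
t: 33.15
eef_pos: [0.3796, -0.2929, 0.0243]
tool_rot: [0.0, 0.695, 0.719, 0.0]
contact_force: [2.4, 1.9, 3.8]
gripper_width: 0.003
grasp_force: 1.8
```

Close to fully down (3.8 N). A little further to reach the stop, and hold.

>>> send_rows(deltas="0 0 0.0005 0; 0 0 0.001 0; 0 0 0.0015 0; 0 0 0.002 0; 0 0 0.002 0")

```text
t: 33.65
eef_pos: [0.3796, -0.2929, 0.0236]
tool_rot: [0.0, 0.695, 0.719, 0.001]
contact_force: [-2.8, 5.8, 26.7]
gripper_width: 0.003
grasp_force: 13.2
```

The button is bottomed out. Releasing.

>>> send_rows(deltas="0 0 -0.004 0; 0 0 -0.012 0; 0 0 -0.03 0; 0 0 -0.07 0; 0 0 -0.11 0")

```text
t: 34.15
eef_pos: [0.3776, -0.2926, 0.1329]
tool_rot: [-0.001, 0.695, 0.719, -0.001]
contact_force: [1.7, -0.3, -0.8]
gripper_width: -0.0
grasp_force: 0.0
```

>>> send_rows(deltas="0 0 -0.04 0; 0 0 -0.08 0; 0 0 -0.08 0; 0 0 -0.08 0; 0 0 -0.08 0")

```text
t: 34.65
eef_pos: [0.3783, -0.2921, 0.2113]
tool_rot: [-0.001, 0.695, 0.719, -0.0]
contact_force: [0.9, 0.5, -0.2]
gripper_width: -0.002
grasp_force: 0.0
```

Run:
```python
from h import *
for n in('scene','side'):
    p,c=tilt(n,near=(.583,.12));save(p,n+'6')
    r=bot.masks_of(p,'shutter_top')
    if r: w=world(p,r[0]['mask']);print('shutter z98',np.percentile(w[:,2],98))
    for q in('short_core','calcite','geode'): print(q,[np.array(r['xyz']) for r in bot.landmark_of(p,q)][:1])
s=bot.get_obs();print(s['t'],s['eef_pos'],s['contact_force'])
```

```text
scene lo [0.5834 0.1231] hi [0.5835 0.123 ] lean deg 0.11 base [0.5833 0.1231]
shutter z98 0.021862848251286853
short_core [array([ 0.5838, -0.2064, -0.0019])]
calcite [array([ 0.3759,  0.0916, -0.0005])]
geode [array([ 0.7888, -0.0239,  0.0007])]
side lo [0.5827 0.1233] hi [0.5828 0.1231] lean deg 0.14 base [0.5827 0.1234]
shutter z98 0.022671531572328818
short_core [array([ 0.5906, -0.2059, -0.0001])]
calcite []
geode [array([ 0.7881, -0.0221,  0.0039])]
35.35 [ 0.3792 -0.2928  0.2123] [-0.1373  0.3061  0.3226]
```

View pics/scene6.png

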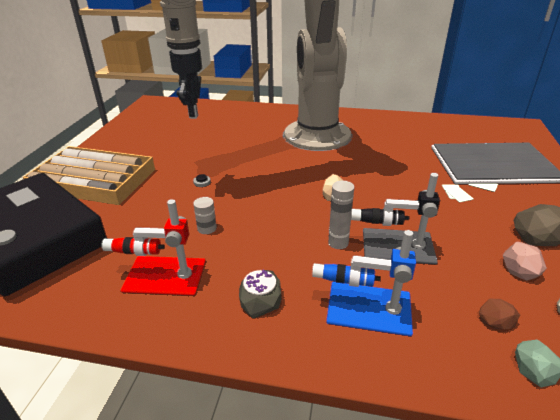

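The core stands upright against the grey scope's nose (340,215). The short core (205,215), calcite (334,187) and geode (260,290) are in place, the shutter is up (202,180), and the arm is clear.

```bash
python3 -c "
from station import bot
print(bot.hand_in())"
```

```text
the job is handed in; nothing more can be done
None
```

The tall core stands upright against the microscope's nose and the shutter was pressed to its stop and released; but the gripper's knuckles touched the core first, so it leaned about 4–5° while sliding, and the nose took part of a final push of about 8 N. The job is handed in, verdict not shown.

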